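Screen the grinding balls over the bar grate

ROBOT

A 7-joint arm with a two-finger parallel gripper is mounted at the origin on a cart in front of the work surface, level with it; the furniture and walls round the work are solid. World frame = base frame: x ahead of the robot, y to its left, z up, the work surface at z = 0. Lengths are in m, angles in rad, forces in N, time in s.
With the tool pointing down it reaches from about 0.425 to 0.925 m from the base axis. Payload 6.8 kg.
Tool frame: the origin (TCP) lies midway between the tips of the shut fingers; the grasp point (between the pads) lies 19 mm behind it; z points along the fingers, y is the line along which they close (so a half turn about z gives the same grasp; the last joint's range is limited). The gripper opens to 85 mm and grips with 20 to 120 N. Pads are 22 mm wide; open, the fingers measure 114 mm over their backs; the gripper's body (76 mm by 85 mm) begins 54 mm behind the grasp point. The pads swing forward as they close: fully open they stand 13 mm farther back than shut.
Start: joints at [-1.403, 0.477, 0.022, 1.555, -0.011, 1.109, -0.083], TCP at [0.184, 0.65, 0.231] pointing down, gripper open.
Joint ranges: [-2.96, 2.96], [-0.34, 2.1], [-1.41, 1.46], [0.24, 2.44], [-1.37, 4.51], [0.17, 1.92], [-2.96, 2.96]. Speed limits (rad/s): [2.39, 2.39, 3.14, 3.14, 3.14, 3.14, 3.14].

INTERFACE

Orientations are given as a unit quaternion [w, x, y, z].
In Python, from station import * gives the robot as it stands.
- The arm moves only by the shell command python3 -m creep 'ROWS' [FORCE]. ROWS is JSON, a list of rows, each a list of 7 numbers: the gripper command: -1 is shut, 1 is fully open, values between are in proportion, then the shift along the world's x, y, z in mm, then the turn, a rotation vector about the world's x, y, z in rad. A call has 1 to 5 rows; each row shifts and turns the commanded pose from where the row before left it; what a row does not reach is not made up. A row lasts 1/8 s, in which the tool goes at most 62.5 mm and 10.7 degrees, less where a joint would pass 70% of its speed; a pose out of reach is approached as far as the arm can. A call is refused whole if a number of a shift passes 62.5 or a number of a turn 0.188, either way. A call with a gripper value outside its range is refused whole. The fingers move at their own pace and stop on an object; FORCE is the grip in N (left out, the last holds). Time passes only in rows, so rows that do not move let the fingers close. It gives the time, the measured TCP pose, the force, the opening and the grip force at its end, in the units of the state.
- get_obs(): the state, without advancing time (a new reading comes with each control period).
- read_camera(name): name is "scene" or "top"; returns (picture, depth): 400x640x3 uint8, red, green, blue; 400x640 float32, m along the optical axis (not along the pixel's ray), 0 where there is no reading.
- camera_params(name): a dict with "intrinsics" (3x3 intrinsics, pixels), "cam_to_world" (4x4, takes a point from camera to world coordinates). Camera axes: x right, y up, looking along -z (the intrinsics and any distortion apply to the point x, -y, -z); pixel columns grow to the right and rows downward; lengths in m; the calibration is good to about 2 mm. A picture is of the moment at which its call begins. camera_params takes no time and is no camera call.
- hand_in(): hands the job in; it is judged then, once.
The state is a dict: "t": time; "q": joint angles; "joint_vel": joint speeds; "joint_torque": joint torques, N m; "eef_pos": TCP position; "tool_rot": TCP orientation; "contact_force": force on the tool from outside, world axes, zero at the start; "torque": the same for the moment, N m; "gripper_width": opening from 0.0 (shut) to 1.0 (fully open); "grasp_force": force on a finger pad.
Only numpy, scipy, OpenCV 4.12 (cv2) and the standard library are available. Lean on these libraries where they do the work, as an engineer would, in place of code of your own. Each camera call takes 0.05 s, during which the arm holds its last target. There are 200 camera calls.

TASK

One of the two white pouring pans holds a large and a small steel grinding ball. Lift that pan by its bridge handle and tip the balls onto the steel bar grate, without touching the balls with the gripper, so that the small ball drops through into the tray below and the large one stays on top of the bars; then stand the empty pan back on the worktop, upright, and let go.

Things in the scene. Friction and masses are not known exactly. Their poses are not given: they have to be found in the camera images.
- pan_grip (a point): Centre of the 14x14 mm handle bar (along y) of the white pan with balls; the other pan is empty. Pan 110 (x) x 64 (y), 120 g, walls 45 high; bar centre 83 above its underside. Open mouth at -x: its floor edge is 64 ahead, 57 below this point. Floor falls 12 deg to the closed back (+x), so balls stay when level and roll out under the bar when the mouth dips past 12 deg; 30 empties it. z up.
- grate (a point): Middle of the fixed steel bar grate at the bars' tops, 47.5 mm above the worktop. Five 5 mm round bars along y, 25 apart (20 mm gaps), in a steel box 151 (x) x 186 (y), walls 3 mm, rim 22.5 above this point. Below it a closed catch tray, its floor 44.5 below this point. z up.
- ball_large: Large steel ball, 28 mm in diameter, about 90 g, too big for the gaps of the grate; its origin is its centre. It starts in the pan.
- ball_small: Small steel ball, 14 mm in diameter, about 12 g, falls through the gaps of the grate; its origin is its centre. It starts in the pan.
Things that resemble listed ones, but are neither listed nor needed, are in the scene too. What is shaped like the part that bears pan_grip but turquoise is not meant.

How it is judged:
By the outcome, as a careful person would: the job done as asked, in the order asked, and still so for the second after the job is handed in, with the robot touching nothing.
It also fails if it takes over 56 s, if anything falls off the work surface, if the arm or the gripper's body presses on something with over 40 N, if the wrist force passes 120 N, or if a joint passes its speed limit or range.

## Working session

There is one attempt and no reset: what is moved stays moved. The work goes in short steps, Python scripts to look and compute and a shell command to move; the robot and the scene stay as the last step left them, time stands still between calls to the robot, and variables do not carry over. Pictures are saved under pics/ and viewed, at most 10 in all, crops included, and the job is handed in when it is done.

```bash
ls; mkdir -p pics; cat > h.py <<'E'
from station import *
import numpy as np, cv2
def snap(n,f):
    im,d=read_camera(n); cv2.imwrite('pics/'+f,im[:,:,::-1]); np.save('pics/'+f[:-4]+'.npy',d); return im,d
def pts(n,d):
    p=camera_params(n);K=np.array(p['intrinsics']);T=np.array(p['cam_to_world'])
    v,u=np.mgrid[0:d.shape[0],0:d.shape[1]]
    X=np.stack([(u-K[0,2])/K[0,0]*d,-(v-K[1,2])/K[1,1]*d,-d],-1)
    return X@T[:3,:3].T+T[:3,3]
E
python3 - <<'E'
from h import *
a,d=snap('scene','s1.png');b,e=snap('top','t1.png')
for n in('scene','top'): print(camera_params(n))
print(get_obs())
E
```

```text
pics
{'intrinsics': array([[364.65952148,   0.        , 318.92646756],
       [  0.        , 364.65952148, 196.41701138],
       [  0.        ,   0.        ,   1.        ]]), 'cam_to_world': array([[ 0.70343956,  0.42435177, -0.57017397,  0.10593599],
       [-0.71060181,  0.43655239, -0.55178536, -0.43079167],
       [ 0.01475972,  0.79331431,  0.60863335,  0.61258071],
       [ 0.        ,  0.        ,  0.        ,  1.        ]])}
{'intrinsics': array([[420.30533103,   0.        , 328.76878274],
       [  0.        , 420.30533103, 195.39982722],
       [  0.        ,   0.        ,   1.        ]]), 'cam_to_world': array([[ 0.02222202,  0.98980992, -0.14065027,  0.4666464 ],
       [-0.99974837,  0.02157008, -0.00615814,  0.05732984],
       [-0.00306155,  0.14075173,  0.99004019,  1.07227344],
       [ 0.        ,  0.        ,  0.        ,  1.        ]])}
{'t': 0.1, 'q': array([-1.40308017,  0.47772395,  0.02236175,  1.55633363, -0.01149763,
        1.10927294, -0.08311121]), 'joint_vel': array([-0.00016398, -0.00306462, -0.0008164 , -0.00401063, -0.00018091,
       -0.0001638 , -0.00042218]), 'joint_torque': array([ 4.52587148e-03, -5.97753060e+01,  1.61381710e+00, -2.81954008e+01,
        1.28352555e-02,  4.99904781e-03, -9.47144144e-06]), 'eef_pos': array([0.18370507, 0.64898467, 0.23042693]), 'tool_rot': array([-4.70961723e-05,  1.37474729e-01,  9.90504948e-01, -8.03318384e-04]), 'contact_force': array([ 0.32742267, -0.08856512,  0.01164496]), 'torque': array([-0.01008535, -0.05298866,  0.01838266]), 'grasp_force': 0.0, 'gripper_width': 0.9991567646166388}
```

View pics/s1.png

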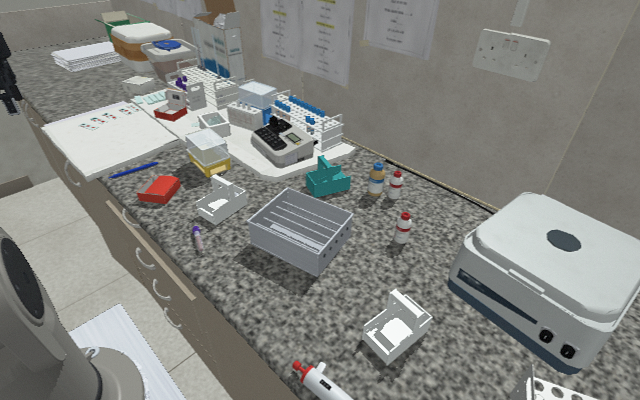

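View pics/t1.png

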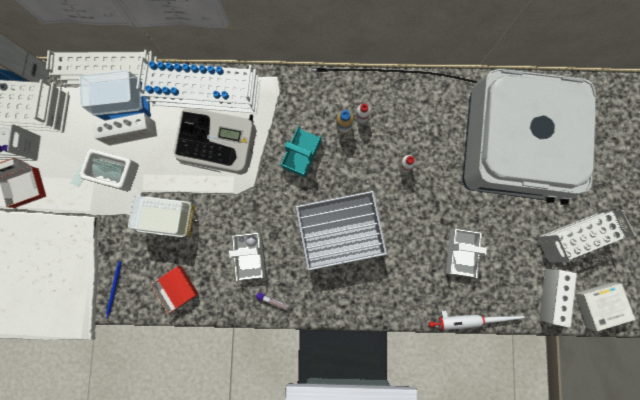

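The scene view shows the white pans at (222,198) and (398,325), and the grate box at (300,230). The top view shows the pans at (247,257) and (466,253), and the grate at (341,230). I'll enlarge both pans.

```bash
python3 - <<'E'
from h import *
a=cv2.imread('pics/s1.png');b=cv2.imread('pics/t1.png')
c=[a[165:235,180:260],a[280:370,350:450],b[222:292,210:290],b[218:288,430:510]]
c=[cv2.resize(x,(400,300),interpolation=cv2.INTER_CUBIC) for x in c]
cv2.imwrite('pics/c1.png',np.vstack([np.hstack(c[:2]),np.hstack(c[2:])]))
e=np.load('pics/t1.npy');P=pts('top',e);S=pts('scene',np.load('pics/s1.npy'))
np.set_printoptions(precision=3,suppress=True,linewidth=150)
for im,Q,nm,rs in((b,P,'top',[(222,292,210,285),(218,288,440,500)]),(a,S,'sc',[(165,235,180,260),(280,370,350,450)])):
  for r0,r1,c0,c1 in rs:
    Z=Q[r0:r1,c0:c1].reshape(-1,3); m=im[r0:r1,c0:c1].reshape(-1,3)
    ok=(Z[:,2]>.01)&(Z[:,2]<.12); z=Z[ok]
    h=Z[(Z[:,2]>.080)&(Z[:,2]<.12)]
    print(nm,ok.sum(),z.min(0),z.max(0),'handle',len(h),h.mean(0) if len(h) else'',np.sort(h[:,2])[::5] if len(h) else '')
    if len(h)>5:
        r=cv2.minAreaRect((h[:,:2]*1000).astype(np.float32));print(r)
    w=z[z[:,2]<.06]; print('body',cv2.minAreaRect((w[:,:2]*1000).astype(np.float32)))
# grate
for Q,(r0,r1,c0,c1) in ((P,(185,275,290,392)),(S,(180,280,240,360))):
    Z=Q[r0:r1,c0:c1].reshape(-1,3); w=Z[(Z[:,2]>.06)&(Z[:,2]<.08)]
    print('grate',cv2.minAreaRect((w[:,:2]*1000).astype(np.float32)),w[:,2].max())
E
```

```text
top 1216 [0.401 0.22  0.01 ] [0.517 0.298 0.095] handle 182 [0.469 0.26  0.089] [0.081 0.085 0.086 0.087 0.087 0.087 0.088 0.088 0.088 0.088 0.088 0.088 0.089 0.089 0.089 0.089 0.089 0.089 0.089 0.09  0.09  0.09  0.09  0.09
 0.09  0.09  0.091 0.091 0.091 0.091 0.091 0.091 0.092 0.092 0.092 0.093 0.094]
((469.3953857421875, 260.4068298339844), (16.473054885864258, 64.75745391845703), 7.6700119972229)
body ((459.363525390625, 258.84344482421875), (109.79981994628906, 64.71233367919922), 7.89801025390625)
top 1249 [ 0.421 -0.307  0.01 ] [ 0.537 -0.231  0.095] handle 190 [ 0.489 -0.27   0.09 ] [0.08  0.082 0.084 0.087 0.087 0.087 0.088 0.088 0.088 0.088 0.089 0.089 0.089 0.089 0.089 0.089 0.09  0.09  0.09  0.09  0.09  0.09  0.09  0.09
 0.091 0.091 0.091 0.091 0.091 0.091 0.091 0.092 0.092 0.092 0.092 0.093 0.093 0.093]
((489.1753234863281, -270.7370300292969), (64.70547485351562, 16.57288932800293), 82.63117980957031)
body ((479.4450378417969, -269.9968566894531), (66.79266357421875, 109.9091796875), 82.89984130859375)
sc 1934 [0.352 0.072 0.01 ] [0.641 0.476 0.093] handle 150 [0.467 0.2
[... 722 characters left out ...]
  0.09  0.09  0.09  0.09  0.09  0.09  0.09  0.09  0.09
 0.09  0.09  0.09  0.09  0.09  0.09  0.09  0.09  0.09  0.091 0.091 0.091 0.091 0.091 0.091 0.091 0.091 0.091 0.091 0.091 0.091 0.091 0.091 0.091
 0.091 0.092 0.092 0.092 0.092 0.092]
((488.86517333984375, -270.8214111328125), (64.18270874023438, 18.445911407470703), 84.24685668945312)
body ((536.251220703125, -275.85888671875), (65.562255859375, 224.42520141601562), 82.95515441894531)
grate ((526.9946899414062, 34.28718566894531), (156.13975524902344, 190.74594116210938), 12.604103088378906) 0.07897617897329878
grate ((526.9417114257812, 35.059722900390625), (157.2767333984375, 193.38914489746094), 12.432967185974121) 0.07515589181668736
```

View pics/c1.png

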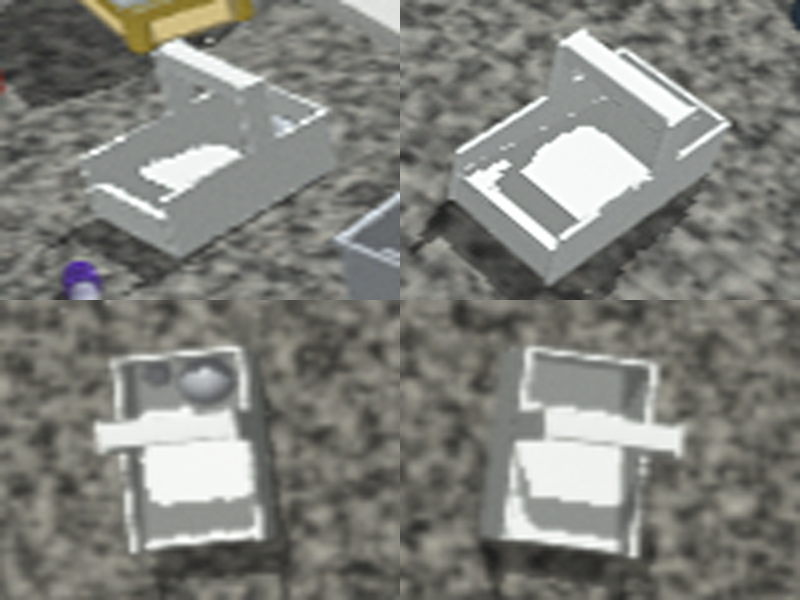

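The balls are in the left pan (y≈+0.26). Both views agree on its bar: (0.469, 0.260), top at about 0.090, yaw 7.8°. The grate is at (0.527, 0.0345), yaw 12.5°, with sizes matching the text. Now approaching from above: shift (285, −389, −40) mm and a turn of −1.16 rad.

```bash
python3 -m creep '[[1,28,-38,0,0,0,-0.11],[1,28,-39,0,0,0,-0.115],[1,28,-39,0,0,0,-0.115],[1,28,-39,0,0,0,-0.115],[1,28,-39,0,0,0,-0.115]]' 60; python3 -m creep '[[1,29,-39,-8,0,0,-0.115],[1,29,-39,-8,0,0,-0.115],[1,29,-39,-8,0,0,-0.115],[1,29,-39,-8,0,0,-0.115],[1,29,-39,-8,0,0,-0.13]]'; python3 -m creep '[[1,0,0,0,0,0,0],[1,0,0,0,0,0,0]]'
cat >> h.py <<'E'
from scipy.spatial.transform import Rotation as R
def st():
    o=get_obs();q=o['tool_rot'];r=R.from_quat([q[1],q[2],q[3],q[0]]).as_matrix()
    print('t',o['t'],'p',np.round(o['eef_pos']*1000,1),'yline deg',round(np.degrees(np.arctan2(r[1,1],r[0,1])),2),'ztool',np.round(r[:,2],3),'ytool',np.round(r[:,1],3),'w',round(o['gripper_width'],3),'gf',round(o['grasp_force'],1),'F',np.round(o['contact_force'],1))
E
python3 -c "from h import *;st()"
```

```text
t: 0.72
eef_pos: [0.3245, 0.4539, 0.231]
tool_rot: [-0.0, 0.412, 0.911, -0.0]
contact_force: [0.2, 0.8, -0.2]
gripper_width: 0.999
grasp_force: 0.0
t: 1.35
eef_pos: [0.4694, 0.2591, 0.1909]
tool_rot: [-0.0, 0.659, 0.752, -0.0]
contact_force: [1.0, 1.0, 0.2]
gripper_width: 1.001
grasp_force: 0.0
t: 1.6
eef_pos: [0.4683, 0.261, 0.1911]
tool_rot: [-0.0, 0.657, 0.754, -0.0]
contact_force: [-0.2, -0.1, 0.6]
gripper_width: 0.999
grasp_force: 0.0
t 1.6 p [468.3 261.  191.1] yline deg 7.79 ztool [-0.001  0.    -1.   ] ytool [ 0.991  0.136 -0.001] w 0.999 gf 0.0 F [-0.2 -0.1  0.6]
```

```bash
python3 -m creep '[[1,1,-1,-40,0,0,0],[1,0,0,-40,0,0,0],[1,0,0,-25,0,0,0],[1,0,0,-20,0,0,0],[1,0,0,0,0,0,0]]' 60; python3 -m creep '[[-1,0,0,0,0,0,0],[-1,0,0,0,0,0,0],[-1,0,0,0,0,0,0],[-1,0,0,0,0,0,0],[-1,0,0,0,0,0,0]]' 60;  python3 -m creep '[[-1,0,0,0,0,0,0],[-1,0,0,0,0,0,0],[-1,0,0,0,0,0,0]]' ; python3 -c "from h import *;st()"
```

```text
t: 2.22
eef_pos: [0.4679, 0.2605, 0.0651]
tool_rot: [-0.001, 0.657, 0.754, -0.001]
contact_force: [0.6, -0.1, -0.1]
gripper_width: 0.999
grasp_force: 0.0
t: 2.85
eef_pos: [0.4698, 0.2596, 0.0666]
tool_rot: [-0.0, 0.658, 0.753, 0.0]
contact_force: [-1.1, 0.0, 3.5]
gripper_width: 0.154
grasp_force: 60.2
t: 3.22
eef_pos: [0.4697, 0.2596, 0.0665]
tool_rot: [-0.0, 0.658, 0.753, 0.0]
contact_force: [-2.7, -0.2, 4.7]
gripper_width: 0.148
grasp_force: 60.5
t 3.225 p [469.7 259.6  66.5] yline deg 7.74 ztool [-0.  0. -1.] ytool [ 0.991  0.135 -0.   ] w 0.148 gf 60.5 F [-2.7 -0.2  4.7]
```

Gripped the bar at about 13 mm opening. Now lifting gently, then a picture to check.

```bash
python3 -m creep '[[-1,0,0,5,0,0,0],[-1,0,0,15,0,0,0],[-1,0,0,25,0,0,0],[-1,0,0,30,0,0,0],[-1,0,0,30,0,0,0]]' ; python3 -m creep '[[-1,0,0,20,0,0,0],[-1,0,0,5,0,0,0],[-1,0,0,0,0,0,0],[-1,0,0,0,0,0,0]]' ; python3 - <<'E'
from h import *
st();a,_=snap('scene','s2.png');b,_=snap('top','t2.png')
c=[a[120:240,160:320],b[190:310,200:360]]
cv2.imwrite('pics/c2.png',cv2.cvtColor(np.hstack([cv2.resize(x,(400,300),interpolation=cv2.INTER_CUBIC) for x in c]),4))
E
```

```text
t: 3.85
eef_pos: [0.4698, 0.2592, 0.1729]
tool_rot: [0.0, 0.658, 0.753, 0.0]
contact_force: [0.2, 0.3, -2.6]
gripper_width: 0.152
grasp_force: 59.4
t: 4.35
eef_pos: [0.4692, 0.2592, 0.1954]
tool_rot: [-0.0, 0.658, 0.753, -0.001]
contact_force: [-0.9, 0.9, -2.2]
gripper_width: 0.148
grasp_force: 59.4
t 4.35 p [469.2 259.2 195.4] yline deg 7.73 ztool [-0.001 -0.001 -1.   ] ytool [ 0.991  0.135 -0.001] w 0.148 gf 59.4 F [-0.9  0.9 -2.2]
```

View pics/c2.png

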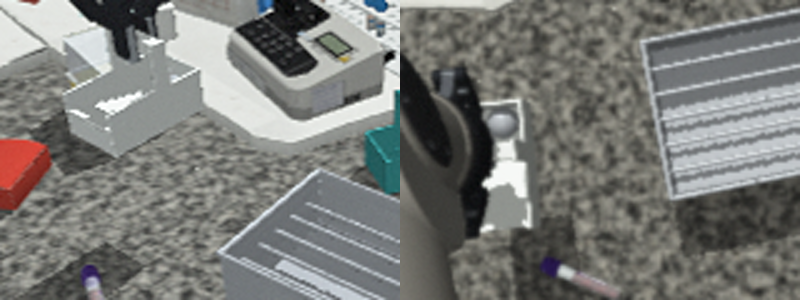

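The pan is level and the large ball is visible at the back, around (500,122). Carrying it smoothly to the grate (+126, −229), yaw +0.08.

```bash
python3 -m creep '[[-1,6,-11,0,0,0,0],[-1,12,-22,0,0,0,0.01],[-1,18,-33,0,0,0,0.015],[-1,18,-33,0,0,0,0.015],[-1,18,-33,0,0,0,0.015]]' ; python3 -m creep '[[-1,18,-33,0,0,0,0.015],[-1,18,-33,0,0,0,0.01],[-1,12,-22,0,0,0,0],[-1,6,-10,0,0,0,0],[-1,0,0,0,0,0,0]]' ; python3 - <<'E'
from h import *
st()
o=get_obs();p=o['eef_pos'];q=o['tool_rot'];r=R.from_quat([q[1],q[2],q[3],q[0]])
# pour plan: pan edge relative to TCP in pan frame (x along ytool), bar 16.5 above TCP
g=np.array([.527,.0345]);psi=np.radians(12.5);ex=np.array([np.cos(psi),np.sin(psi)]);ey=np.array([-np.sin(psi),np.cos(psi)])
E=np.r_[g+20e-3*ex-20e-3*ey,.088]
X=np.r_[ex,0];Z=np.array([0,0,1.])
prev=p
for th in (0,9,14,16,18,20,23,26,30,34):
    t=np.radians(th);u=X*np.cos(t)+Z*np.sin(t);w=-X*np.sin(t)+Z*np.cos(t)
    up=.03 if th<10 else 0
    T=E+u*.064+w*(.057-.0165)+Z*up
    c=E-w*.026+Z*up
    print(th,np.round(T*1000,1),'d',np.round((T-prev)*1000,1),'corner z',round(c[2]*1e3,1),'under at wall',round((c[2]+(g+ex*.0755-c[:2]).dot(ex)*np.tan(t))*1e3,1));prev=T
print('axis',-np.r_[ey,0])
E
```

```text
t: 5.08
eef_pos: [0.5425, 0.1253, 0.1961]
tool_rot: [0.0, 0.637, 0.771, -0.0]
contact_force: [0.3, 0.7, -2.2]
gripper_width: 0.153
grasp_force: 59.4
t: 5.7
eef_pos: [0.5958, 0.0287, 0.1961]
tool_rot: [-0.0, 0.628, 0.778, -0.0]
contact_force: [-0.0, -0.1, -2.6]
gripper_width: 0.149
grasp_force: 59.5
t 5.7 p [595.8  28.7 196.1] yline deg 12.24 ztool [-0. -0. -1.] ytool [ 0.977  0.212 -0.001] w 0.149 gf 59.5 F [-0.  -0.1 -2.6]
0 [613.3  33.2 158.5] d [ 17.5   4.5 -37.6] corner z 92.0 under at wall 92.0
9 [606.4  31.6 168. ] d [-7.  -1.5  9.5] corner z 92.3 under at wall 100.5
14 [601.9  30.6 142.8] d [ -4.5  -1.  -25.2] corner z 62.8 under at wall 75.0
16 [600.   30.2 144.6] d [-1.9 -0.4  1.8] corner z 63.0 under at wall 76.9
18 [598.1  29.8 146.3] d [-2.  -0.4  1.7] corner z 63.3 under at wall 78.7
20 [596.   29.3 147.9] d [-2.  -0.4  1.7] corner z 63.6 under at wall 80.5
23 [592.9  28.6 150.3] d [-3.1 -0.7  2.3] corner z 64.1 under at wall 83.3
26 [589.7  27.9 152.5] d [-3.2 -0.7  2.2] corner z 64.6 under at wall 86.1
30 [585.2  26.9 155.1] d [-4.5 -1.   2.6] corner z 65.5 under at wall 90.0
34 [580.5  25.9 157.4] d [-4.7 -1.   2.3] corner z 66.4 under at wall 94.1
axis [ 0.21643961 -0.97629601 -0.        ]
```

```bash
python3 -m creep '[[-1,3,1,-4,0.008,-0.04,0],[-1,3,1,-8,0.01,-0.045,0],[-1,3,1,-8,0.01,-0.045,0],[-1,2,0,-8,0.006,-0.023,0],[-1,0,0,0,0,0,0]]'; python3 -m creep '[[-1,-1,0,-8,0.004,-0.017,0],[-1,-1,0,-8,0.004,-0.017,0],[-1,-1,-1,-7,0.004,-0.017,0],[-1,-1,0,0,0.004,-0.017,0],[-1,0,0,0,0.004,-0.017,0]]'
python3 - <<'E'
from h import *
st();a,_=snap('scene','s3.png');b,_=snap('top','t3.png')
c=[a[120:300,220:460],b[150:285,240:420]]
cv2.imwrite('pics/c3.png',cv2.cvtColor(np.hstack([cv2.resize(x,(400,300),interpolation=cv2.INTER_CUBIC) for x in c]),4))
E
```

```text
t: 6.32
eef_pos: [0.6054, 0.0339, 0.1676]
tool_rot: [0.048, 0.625, 0.777, 0.061]
contact_force: [0.6, 0.7, -1.7]
gripper_width: 0.149
grasp_force: 59.5
t: 6.95
eef_pos: [0.603, 0.032, 0.1458]
tool_rot: [0.076, 0.622, 0.773, 0.096]
contact_force: [0.1, 0.6, -2.3]
gripper_width: 0.152
grasp_force: 59.5
t 6.95 p [603.   32.  145.8] yline deg 12.33 ztool [ 0.237  0.054 -0.97 ] ytool [0.948 0.207 0.243] w 0.152 gf 59.5 F [ 0.1  0.6 -2.3]
```

View pics/c3.png

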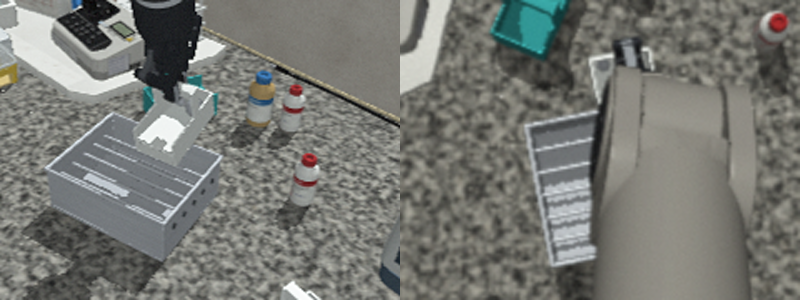

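The pan mouth, around (165,140) in the left half, is over the grate with 14° of tilt, and nothing is out yet. I'll tip slowly, pivoting on the mouth edge.

```bash
python3 -m creep '[[-1,-1,0,1,0.004,-0.017,0],[-1,-1,0,1,0.004,-0.017,0],[-1,0,0,0,0,0,0],[-1,0,0,0,0,0,0],[-1,0,0,0,0,0,0]]'; python3 -m creep '[[-1,0,0,0,0,0,0],[-1,-1,0,1,0.004,-0.017,0],[-1,-1,-1,1,0.004,-0.017,0],[-1,0,0,0,0,0,0],[-1,0,0,0,0,0,0]]';python3 -m creep '[[-1,0,0,0,0,0,0],[-1,-1,0,1,0.004,-0.017,0],[-1,-1,0,1,0.004,-0.017,0],[-1,0,0,0,0,0,0],[-1,0,0,0,0,0,0]]'
python3 - <<'E'
from h import *
st();a,_=snap('scene','s4.png')
cv2.imwrite('pics/c4.png',cv2.cvtColor(cv2.resize(a[150:280,230:390],(800,600),interpolation=cv2.INTER_CUBIC),4))
E
```

```text
t: 7.68
eef_pos: [0.601, 0.0315, 0.1473]
tool_rot: [0.086, 0.621, 0.771, 0.109]
contact_force: [-0.0, -0.2, -2.7]
gripper_width: 0.149
grasp_force: 59.5
t: 8.3
eef_pos: [0.5989, 0.0305, 0.1495]
tool_rot: [0.097, 0.62, 0.769, 0.123]
contact_force: [0.5, -0.3, -2.0]
gripper_width: 0.153
grasp_force: 59.5
t: 8.93
eef_pos: [0.5969, 0.0305, 0.1514]
tool_rot: [0.107, 0.618, 0.767, 0.136]
contact_force: [-0.1, -0.6, -1.6]
gripper_width: 0.148
grasp_force: 59.6
t 8.925 p [596.9  30.5 151.4] yline deg 12.25 ztool [ 0.333  0.077 -0.94 ] ytool [0.918 0.199 0.342] w 0.148 gf 59.6 F [-0.1 -0.6 -1.6]
```

View pics/c4.png

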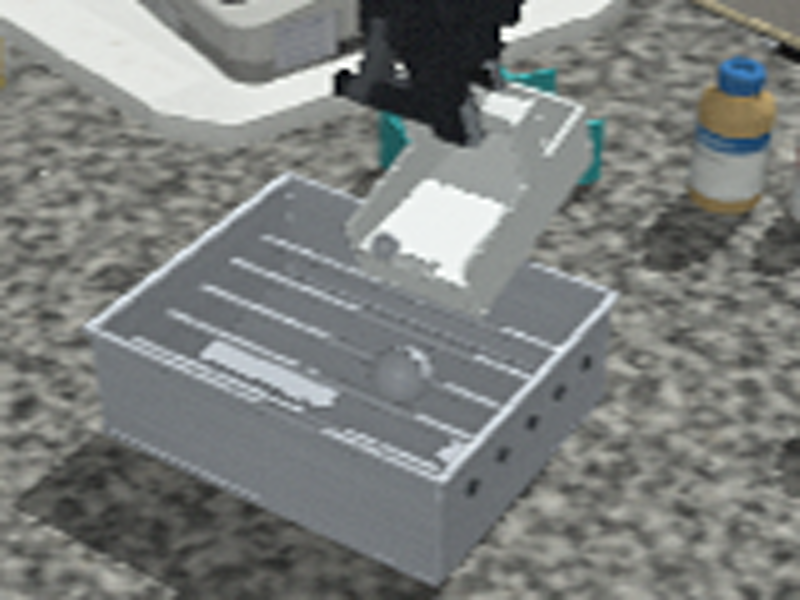

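The large ball sits on the bars at (400,375) and the small one is at the mouth edge at (385,243), rolling out. I'll tip on to 30°.

```bash
python3 -m creep '[[-1,0,0,0,0,0,0],[-1,0,0,0,0,0,0],[-1,0,0,0,0,0,0],[-1,-2,0,1,0.007,-0.033,0],[-1,-2,-1,2,0.007,-0.033,0]]'; python3 -m creep '[[-1,-2,0,1,0.007,-0.033,0],[-1,-2,0,1,0.007,-0.033,0],[-1,-2,-1,1,0.007,-0.034,0],[-1,0,0,0,0,0,0],[-1,0,0,0,0,0,0]]';python3 -m creep '[[-1,0,0,0,0,0,0],[-1,0,0,0,0,0,0],[-1,0,0,0,0,0,0]]'
python3 - <<'E'
from h import *
st();a,_=snap('scene','s5.png')
cv2.imwrite('pics/c5.png',cv2.cvtColor(cv2.resize(a[150:280,230:390],(800,600),interpolation=cv2.INTER_CUBIC),4))
E
```

```text
t: 9.6
eef_pos: [0.5928, 0.0296, 0.1543]
tool_rot: [0.129, 0.613, 0.762, 0.162]
contact_force: [-0.0, 0.7, -0.3]
gripper_width: 0.149
grasp_force: 59.6
t: 10.22
eef_pos: [0.5875, 0.0283, 0.1577]
tool_rot: [0.16, 0.606, 0.753, 0.201]
contact_force: [0.0, -0.1, -0.9]
gripper_width: 0.15
grasp_force: 59.7
t: 10.6
eef_pos: [0.587, 0.0286, 0.1573]
tool_rot: [0.16, 0.606, 0.753, 0.2]
contact_force: [-0.7, 0.4, -1.1]
gripper_width: 0.157
grasp_force: 59.7
t 10.6 p [587.   28.6 157.3] yline deg 12.3 ztool [ 0.484  0.108 -0.869] ytool [0.849 0.185 0.496] w 0.157 gf 59.7 F [-0.7  0.4 -1.1]
```

View pics/c5.png

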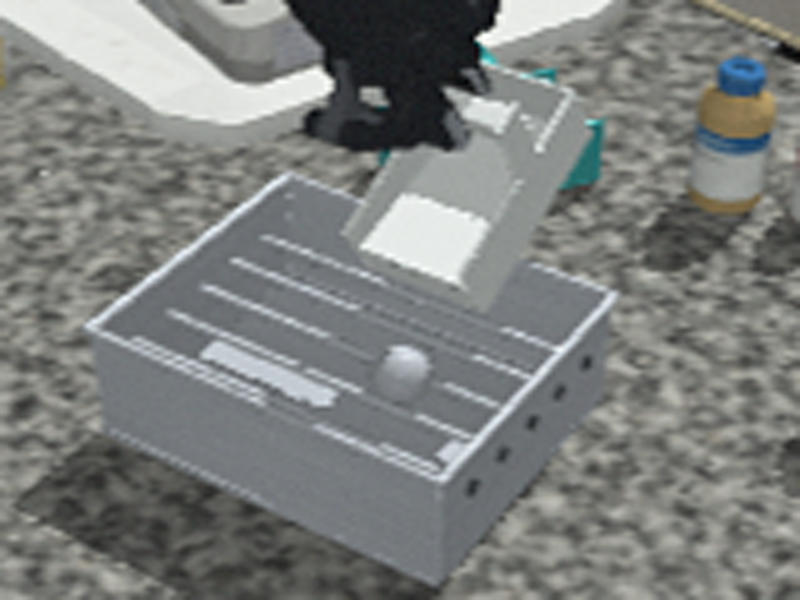

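The pan is empty. The small ball is gone from it and the large ball rests on the bars at (402,373). Now lifting, levelling and carrying it back.

```bash
python3 -m creep '[[-1,0,0,20,0,0,0],[-1,0,0,30,-0.012,0.05,0],[-1,0,0,5,-0.025,0.115,0],[-1,0,0,0,-0.025,0.115,0],[-1,0,0,0,-0.025,0.115,0]]'; python3 -m creep '[[-1,-8,16,0,-0.025,0.112,0],[-1,-16,32,0,0,0,-0.016],[-1,-23,45,0,0,0,-0.016],[-1,-23,45,0,0,0,-0.016],[-1,-23,45,0,0,0,-0.016]]';python3 -m creep '[[-1,-16,32,0,0,0,-0.016],[-1,-8,16,0,0,0,0],[-1,0,0,0,0,0,0],[-1,0,0,0,0,0,0]]'
python3 - <<'E'
from h import *
st();b,_=snap('top','t6.png');a,_=snap('scene','s6.png')
cv2.imwrite('pics/c6.png',cv2.cvtColor(np.hstack([cv2.resize(a[120:280,180:390],(400,300)),cv2.resize(b[170:300,220:394],(400,300),interpolation=cv2.INTER_CUBIC)]),4))
E
```

```text
t: 11.28
eef_pos: [0.587, 0.0289, 0.213]
tool_rot: [0.034, 0.626, 0.778, 0.044]
contact_force: [0.7, 0.4, -1.7]
gripper_width: 0.15
grasp_force: 59.6
t: 11.9
eef_pos: [0.4931, 0.213, 0.2124]
tool_rot: [-0.001, 0.652, 0.758, 0.0]
contact_force: [0.5, 0.6, -0.7]
gripper_width: 0.156
grasp_force: 59.7
t: 12.4
eef_pos: [0.4708, 0.2577, 0.2123]
tool_rot: [-0.0, 0.659, 0.752, 0.0]
contact_force: [0.2, -0.1, -0.6]
gripper_width: 0.146
grasp_force: 59.7
t 12.4 p [470.8 257.7 212.3] yline deg 7.6 ztool [-0.  0. -1.] ytool [ 0.991  0.132 -0.   ] w 0.146 gf 59.7 F [ 0.2 -0.1 -0.6]
```

View pics/c6.png

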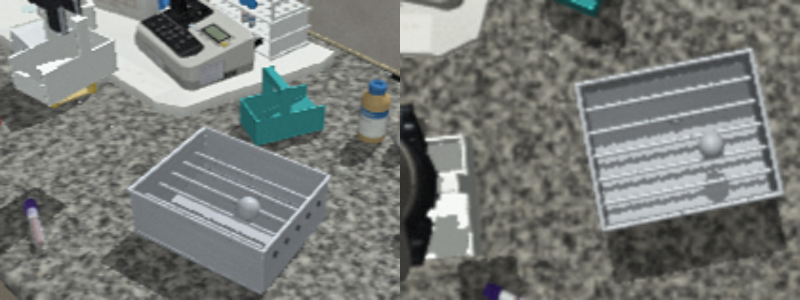

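The large ball is on the bars, at (710,143) in the right half, and the pan shows empty. Setting the pan down, with the last part slow.

```bash
python3 -m creep '[[-1,0,0,-25,0,0,0],[-1,0,0,-40,0,0,0],[-1,0,0,-40,0,0,0],[-1,0,0,-25,0,0,0],[-1,0,0,-8,0,0,0]]'; python3 -m creep '[[-1,0,0,-3,0,0,0],[-1,0,0,-2,0,0,0],[-1,0,0,-2,0,0,0],[-1,0,0,0,0,0,0],[-1,0,0,0,0,0,0]]'; python3 -c "from h import *;st()"
```

```text
t: 13.12
eef_pos: [0.4696, 0.2579, 0.073]
tool_rot: [-0.001, 0.658, 0.753, -0.001]
contact_force: [-0.0, -0.2, -1.3]
gripper_width: 0.151
grasp_force: 59.6
t: 13.75
eef_pos: [0.4699, 0.2596, 0.0676]
tool_rot: [-0.001, 0.658, 0.753, 0.0]
contact_force: [-0.3, -0.7, -0.8]
gripper_width: 0.151
grasp_force: 59.6
t 13.75 p [469.9 259.6  67.6] yline deg 7.74 ztool [-0.001  0.002 -1.   ] ytool [ 0.991  0.135 -0.   ] w 0.151 gf 59.6 F [-0.3 -0.7 -0.8]
```

```bash
python3 -m creep '[[-1,0,0,-1,0,0,0],[-1,0,0,-0.5,0,0,0],[-1,0,0,0,0,0,0],[-0.4,0,0,0,0,0,0],[0,0,0,0,0,0,0]]';python3 -m creep '[[0.5,0,0,0,0,0,0],[1,0,0,0,0,0,0],[1,0,0,0,0,0,0],[1,0,0,0,0,0,0],[1,0,0,0,0,0,0]]'; python3 -m creep '[[1,0,0,15,0,0,0],[1,0,0,30,0,0,0],[1,0,0,50,0,0,0],[1,0,0,50,0,0,0],[1,0,0,0,0,0,0]]';python3 -m creep '[[1,-20,50,0,0,0,0],[1,-20,50,0,0,0,0],[1,-20,50,0,0,0,0],[1,-20,50,0,0,0,0],[1,0,0,0,0,0,0]]'
python3 - <<'E'
from h import *
st();b,e=snap('top','t7.png');a,d=snap('scene','s7.png')
cv2.imwrite('pics/c7.png',cv2.cvtColor(np.hstack([cv2.resize(a[150:285,180:360],(400,300),interpolation=cv2.INTER_CUBIC),cv2.resize(b[170:305,220:400],(400,300),interpolation=cv2.INTER_CUBIC)]),4))
Z=pts('top',e)[222:292,210:285].reshape(-1,3);h=Z[(Z[:,2]>.08)&(Z[:,2]<.12)];print(h.mean(0),h[:,2].max())
E
```

```text
t: 14.38
eef_pos: [0.4699, 0.2595, 0.0658]
tool_rot: [-0.001, 0.658, 0.753, 0.0]
contact_force: [-0.2, -0.3, 0.4]
gripper_width: 0.49
grasp_force: 0.0
t: 15.0
eef_pos: [0.4698, 0.2595, 0.0658]
tool_rot: [-0.001, 0.658, 0.753, 0.0]
contact_force: [0.8, -0.7, -0.3]
gripper_width: 0.996
grasp_force: 0.0
t: 15.62
eef_pos: [0.4724, 0.2607, 0.2157]
tool_rot: [-0.0, 0.658, 0.753, 0.005]
contact_force: [-1.6, -0.7, -1.0]
gripper_width: 1.0
grasp_force: 0.0
t: 16.25
eef_pos: [0.3859, 0.4642, 0.21]
tool_rot: [-0.002, 0.655, 0.756, -0.0]
contact_force: [-0.3, -1.4, -0.3]
gripper_width: 1.001
grasp_force: 0.0
t 16.25 p [385.9 464.2 210. ] yline deg 8.21 ztool [-0.003  0.002 -1.   ] ytool [ 0.99   0.143 -0.002] w 1.001 gf 0.0 F [-0.3 -1.4 -0.3]
[0.46933151 0.26072007 0.08955661] 0.09472237787004079
```

View pics/c7.png

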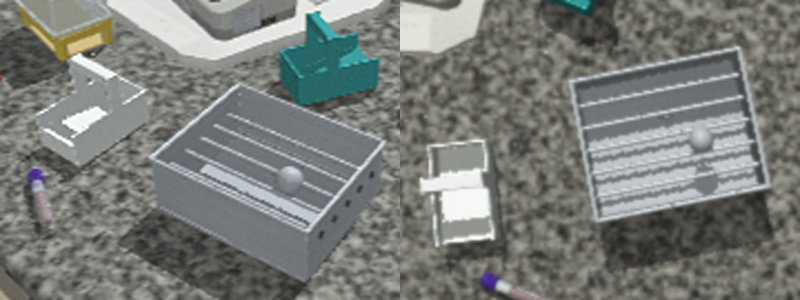

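The pan stands upright and empty, with its bar back at 0.09, and the large ball is on the bars. One last look for the small ball.

```bash
python3 -c "
from h import *
a=cv2.imread('pics/t7.png')[188:274,294:390];b=cv2.imread('pics/s7.png')[185:275,245:357]
cv2.imwrite('pics/c8.png',np.hstack([cv2.resize(x,(400,400),interpolation=cv2.INTER_CUBIC) for x in (a,b)]))
E=np.load('pics/t7.npy');P=pts('top',E)[190:272,300:385];m=(P[...,2]>.053)&(P[...,2]<.068);g=P[m]-[.527,.0345,0];g=g[(abs(g[:,0])<.06)&(abs(g[:,1])<.075)];print(np.round(g*1000)[::4])
"
```

```text
[[ 58.  71.  66.]
 [ 24.  10.  54.]
 [  8. -38.  59.]
 [  5. -35.  67.]
 [  3. -26.  62.]
 [  3. -35.  68.]
 [  3. -45.  60.]
 [  0. -31.  65.]
 [  1. -45.  65.]
 [ -2. -31.  68.]
 [ -4. -22.  58.]
 [ -4. -38.  68.]
 [ -6. -22.  56.]
 [ -7. -35.  67.]
 [ -9. -24.  62.]
 [ -9. -45.  66.]
 [-12. -28.  65.]
 [-11. -43.  67.]
 [-14. -31.  65.]
 [-14. -43.  64.]
 [-16. -33.  65.]
 [-16. -43.  60.]]
```

View pics/c8.png

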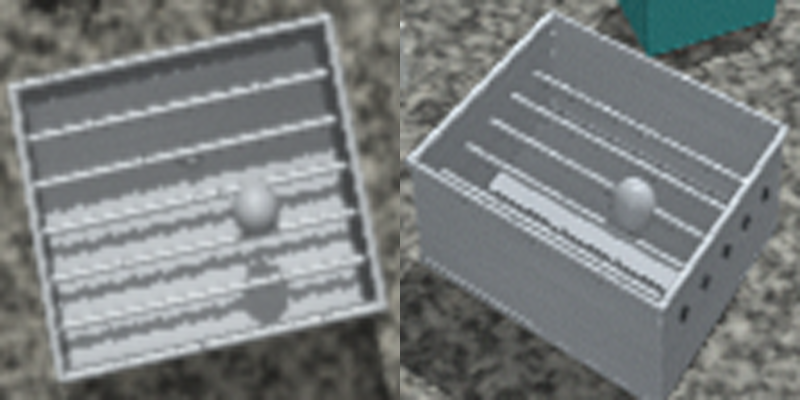

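```bash
python3 -c "
from h import *
P=pts('top',np.load('pics/t7.npy'));print(np.round(P[216:229,332:348,2]*1000).astype(int)); print(np.round(P[222,340],3))
print(cv2.imread('pics/t7.png')[216:229,332:348].mean(-1).astype(int))"
```

```text
[[ 3  3  6  1  4  3  6  0  0  7  4  5  1  5  1  0]
 [ 6  7  0  2  3  3  2  5  1  3  2  9  0  0  3  5]
 [ 1  4  6  3 -1  5  2  3  4  2  4  3  4 46 47 49]
 [ 5  2  0  5  3  4 15 15 46 51 51 49 47 45 51 47]
 [ 3  3  4 46 54 48 48 47 49 49 48 46 44 42  4  4]
 [48 47 48 51 48 48 44 44 43 15  2  2  4  6  4  3]
 [47 49 45 45  1 14 16 18 16 15  1  3  7  5  2  1]
 [ 3  1  2  4  2  3 14  9 15  9  2  3  4  2  3  5]
 [ 1  8  5  4  2  3  4  4  2  3  6  4  6  5 -1 -1]
 [ 2  4 -1 -2  2  5  3  0  2  2  5 -1  6  2  4  4]
 [ 2 -1  2  5  6  8  4  4  5  3  3  6  2  4  7  1]
 [ 6  3  7  5  5  4  6  1  1  3  4  5  4  4  6  3]
 [ 1  8  3  4  0  1 -1  5  2  1  3  5  2  2  6 48]]
[0.55  0.034 0.016]
[[116 115 112 113 113 114 115 115 113 115 115 114 114 111 112 112]
 [115 114 115 115 113 115 115 114 113 113 113 112 116 117 128 139]
 [116 115 117 115 115 116 110 111 118 126 138 136 147 152 175 203]
 [117 114 118 122 128 136 132 142 148 175 204 209 203 186 166 158]
 [140 138 148 154 177 203 208 206 187 166 152 139 129 117 108 113]
 [202 207 206 185 165 155 139 134 122 103 104 115 113 112 109 112]
 [155 140 130 119 103 100 105 131 133 110 103 111 114 112 113 112]
 [116 115 114 112 108 101 100 107 106 103 108 113 112 113 112 111]
 [114 113 115 114 116 114 112 106 106 109 110 112 114 113 117 127]
 [113 115 112 113 112 112 113 113 113 113 116 128 132 130 137 171]
 [111 113 115 114 115 127 131 120 115 127 138 174 187 189 186 190]
 [127 120 128 130 139 173 184 154 142 174 188 192 194 192 192 192]
 [169 156 175 187 187 193 195 190 189 189 193 199 202 197 175 184]]
```

The small ball is on the tray floor: its top reads 16 mm high under the second bar. All conditions are met, so I'm handing in.

```bash
python3 -c "
from station import *
print(hand_in())"
```

```text
the job is handed in; nothing more can be done
None
```

The job is done and handed in: the small ball is in the tray, the large ball is on the bars, and the empty pan is upright on the worktop and released, at about 16 s of the 56 s allowed.

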